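# Square up the slumped phones and close the rack keeper

### The arm

A 6-joint arm with a two-finger parallel gripper is mounted at the origin on a cart in front of the work surface, level with it; the furniture and walls round the work are solid. World frame = base frame: x ahead of the robot, y to its left, z up, the work surface at z = 0. Lengths are in m, angles in rad, forces in N, time in s.
With the tool pointing down it reaches from about 0.375 to 0.9 m from the base axis. Payload 3.1 kg.
Tool frame: the origin (TCP) lies on the centre line of the jaws, within the pads' length; the fingertips stand env.tip_reach ahead of it and the grasp point (between the pads) lies 3 mm ahead of it (env.tip_reach is the distance from the TCP to the fingertips, in m); z points along the fingers, y is the line along which they close (so a half turn about z gives the same grasp; the last joint's range is limited). The gripper opens to 85 mm and grips with 20 to 120 N. Pads are 22 mm wide; open, the fingers measure 114 mm over their backs; the gripper's body (76 mm by 85 mm) begins 54 mm behind the grasp point. The pads swing forward as they close: fully open they stand 13 mm farther back than shut.
Start: joints at [-1.496, 0.527, 1.433, -0, 1.181, -0.178], TCP at [0.157, -0.605, 0.253] pointing down, gripper open.
Joint ranges: [-3.08, 3.08], [-0.75, 2.2], [0.22, 2.44], [-1.43, 4.57], [0, 2.65], [-2.85, 2.85]. Speed limits (rad/s): [2.79, 2.79, 3.14, 3.14, 3.14, 3.14].

### API

Orientations are given as a 3x3 rotation matrix whose columns are the frame's x, y, z axes.
In Python, from plant import env gives the robot as it stands. Calls block until the motion is done:
- env.move_to(position, orientation): joint-space move of the TCP to a pose.
- env.servo_line(position, frame=None, v=0.15, threshold=None): straight line of the TCP; frame=None keeps the orientation; v is the mean speed in m/s. With threshold (N) it stops when the force on the tool has changed by that much, and returns True; else False.
- env.move_j(angles): joint-space move.
- env.grip(opening, strength=None): finger opening in m; strength is the grip in N (None keeps the last); returns when the fingers have stopped.
- env.sleep(seconds).
- env.inverse_kinematics(position, orientation): joint angles nearest the present ones, or None.
- env.get_image(name): name is "scene" or "top"; returns a dict with "image" (400x640x3 uint8, red, green, blue), "z_map" (400x640 float32, m along the optical axis (not along the pixel's ray), 0 where there is no reading), "K" (3x3 intrinsics, pixels), "R" (3x3) and "t" (3): a world point X has camera coordinates R X + t. Camera axes: x right, y down, z forward; pixel columns grow to the right and rows downward; lengths in m; the calibration is good to about 2 mm. A picture is of the moment at which its call begins.
A pose or a line that the arm cannot do raises env.PlanningError and nothing moves.
- env.close_job(): hands the job in; it is judged then, once.
Readings, each from a call of its own:
- env.current_clock(): time.
- env.current_joints(): joint angles.
- env.current_joint_velocities(): joint speeds.
- env.current_joint_torque(): joint torques, N m.
- env.current_ee_pos(): TCP position.
- env.current_orientation(): TCP orientation.
- env.current_contact_force(): force on the tool from outside, world axes, zero at the start.
- env.current_torque(): the same for the moment, N m.
- env.current_finger_gap(): finger opening in m.
- env.current_grasp_force(): force on a finger pad.
Only numpy, scipy, OpenCV 4.12 (cv2) and the standard library are available. Lean on these libraries where they do the work, as an engineer would, in place of code of your own. Each camera call takes 0.05 s, during which the arm holds its last target. There are 200 camera calls.

### The job

The four phones in the grey rack have slumped forward against its front wall. Gently push the row upright and tight against the backstop, square it by pushing the phone ends flush against the side fence, then swing the hinged steel keeper over the row and fully down; leave the loupe and the tools round the rack where they lie.

Things in the scene. Friction and masses are not known exactly. Their poses are not given: they have to be found in the camera images.
- cradle: Grey steel phone rack, fixed. Origin: middle of the line where floor meets backstop. Reclined 0.17 rad about y: x runs back and slightly down, y left along the backstop, z up along it and slightly back. In this frame (mm): floor z = 0, x -76 to 0; backstop face x = 0. 22 above the bench at the origin. Phones flat on the backstop stay by their weight. Right side (-y) is open.
- backstop_top (a point): Middle of the top of the backstop's face, cradle (0, 0, 76) mm. The backstop is 4 mm thick, y -64 to 74, with the keeper's hinge pin along its top at cradle x = 6, z = 76.
- fence (a point): Top edge, middle, of the side fence at the left end of the rack, cradle (-33, 70, 48) mm: its face is the plane y = +70, x -68 to 2, from the floor to z = 48. The phones' left ends belong flush against it.
- front_notch (a point): Foot of the front wall, middle, cradle (-66, 0, 0) mm. The wall is 4 mm thick (x -64 to -68), top at z = 37, and has a 60 mm wide thumb notch down to the floor (y -30 to 30) through which fingers reach the front phone. The floor here is 33 mm above the bench.
- keeper (a joint): Keeper: 0.07 kg steel frame hinged along y on top of the backstop. Rad: 0 = closed on its stop, arms forward; 1.57 upright; 2.4 leaning back, open. Stiff hinge (0.03 N m): stays where left. Closed, its front strip hangs down to z = 53 with inner face at cradle x = -37, its end plate (x -19 to -40) to z = 55, inner face y = -73: about 5 mm play round a row that is upright, tight and squared.
- keeper_bar (a point): Middle of the keeper's rolled front edge: round bar, 8 mm diameter, 130 mm long, along cradle y, to push or pinch. At angle q it is at cradle x = 6 - 44.5 cos q + 2 sin q, y = -12, z = 76 + 44.5 sin q + 2 cos q (mm). From it the front strip stands out 24 mm (down when closed, forward and up when open). Between bar and hinge the frame is open, but for arms at y = 50 and -75.
- loupe: Black loupe, 38 mm across, 34 high, standing on the mat, left before the rack; origin under its centre. Leave it.
- driver_red: Red screwdriver, 146 mm long, 12 high, lying before the rack; origin under its centre. Leave it.
- tweezers_bent: Bent tweezers, 115 mm long, 12 high, lying behind the rack; origin under its centre. Leave it.
- rack_phone1: Dark phone, 138 x 67 x 8 mm, 0.14 kg, on its long edge in the rack, number 1 from the backstop. Origin: centre of its back face; x along its length (to the open end, cradle -y), y along its width (up), z out of the screen (to the front). Starts slumped about 34 degrees forward, its end 1 to 20 mm short of the fence. Stored right, origin at cradle x = 0, y = 1, z = 34 mm.
- rack_phone2: Black phone, 138 x 67 x 8 mm, 0.14 kg, on its long edge in the rack, number 2 from the backstop. Origin: centre of its back face; x along its length (to the open end, cradle -y), y along its width (up), z out of the screen (to the front). Starts slumped about 34 degrees forward, its end 1 to 20 mm short of the fence. Stored right, origin at cradle x = -8, y = 1, z = 34 mm.
- rack_phone3: White-bezelled phone, 138 x 67 x 8 mm, 0.14 kg, on its long edge in the rack, number 3 from the backstop. Origin: centre of its back face; x along its length (to the open end, cradle -y), y along its width (up), z out of the screen (to the front). Starts slumped about 34 degrees forward, its end 1 to 20 mm short of the fence. Stored right, origin at cradle x = -16, y = 1, z = 34 mm.
- rack_phone4: Dark phone, 138 x 67 x 8 mm, 0.14 kg, on its long edge in the rack, number 4 from the backstop. Origin: centre of its back face; x along its length (to the open end, cradle -y), y along its width (up), z out of the screen (to the front). Starts slumped about 34 degrees forward, its end 1 to 20 mm short of the fence. Stored right, origin at cradle x = -24, y = 1, z = 34 mm.

How it is judged:
By the outcome, as a careful person would: the job done as asked, in the order asked, and still so for the second after the job is handed in, with the robot touching nothing.
It also fails if it takes over 58 s, if anything falls off the work surface, if the arm or the gripper's body presses on something with over 40 N, if the wrist force passes 120 N, or if a joint passes its speed limit or range.

## Working session

There is one attempt and no reset: what is moved stays moved. The work goes in short steps, each a Python script; the robot and the scene stay as the last script left them, time stands still between calls to the robot, and variables do not carry over. Pictures are saved under pics/ and viewed, at most 12 in all, crops included, and the job is handed in when it is done.

```bash
ls; mkdir -p pics; python3 - <<'E'
from plant import env
import cv2,numpy as np
for n in("scene","top"):
    d=env.get_image(n); cv2.imwrite(f"pics/{n}0.png",d["image"][:,:,::-1]); np.savez(f"{n}0.npz",**d)
    print(n,d["K"].tolist(),d["R"].round(3).tolist(),d["t"].round(3).tolist(),(-d["R"].T@d["t"]).round(3))
print(env.tip_reach,env.current_clock(),env.current_orientation().round(3).tolist())
E
```

```text
pics
scene [[388.2752435664865, 0.0, 321.1324303882689], [0.0, 388.2752435664865, 196.3638798431013], [0.0, 0.0, 1.0]] [[0.862, -0.507, 0.008], [-0.384, -0.663, -0.642], [0.331, 0.551, -0.766]] [-0.429, 0.273, 0.712] [ 0.239 -0.428  0.725]
top [[383.16207307324123, 0.0, 320.0939056556799], [0.0, 383.16207307324123, 199.26599516515822], [0.0, 0.0, 1.0]] [[-0.014, -1.0, -0.004], [-0.988, 0.015, -0.154], [0.154, 0.002, -0.988]] [0.03, 0.54, 0.848] [0.403 0.02  0.921]
0.022 0.1 [[0.968, 0.251, -0.0], [0.251, -0.968, 0.002], [0.0, -0.002, -1.0]]
```

View pics/scene0.png

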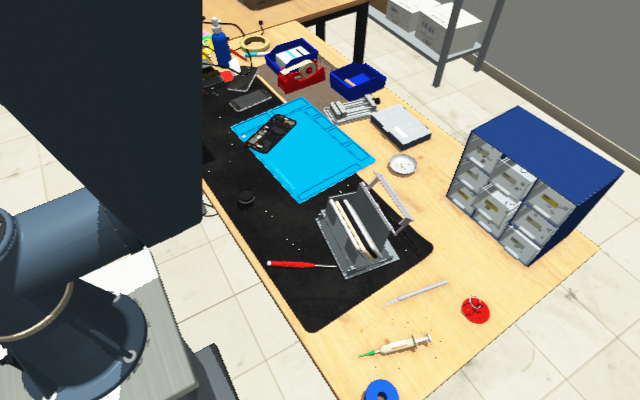

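View pics/top0.png

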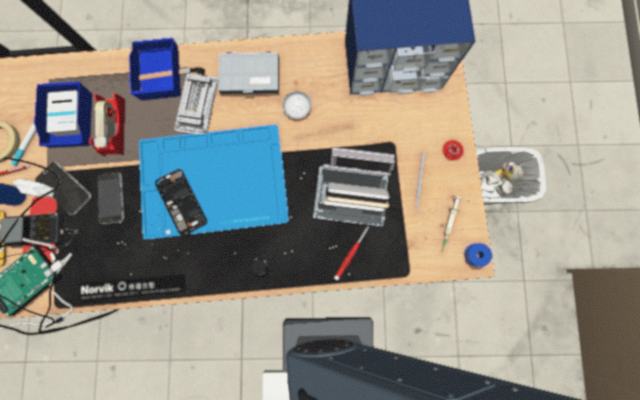

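Scene view: rack at about (355,235), keeper open behind it at (395,205), red driver at (300,265), loupe at (246,198). Top view: rack (352,193), keeper bar (362,158), driver (350,253), loupe (261,268). I'll enlarge the rack next.

```bash
python3 - <<'E'
import cv2,numpy as np
a=cv2.imread("pics/top0.png")[140:240,300:420]; b=cv2.imread("pics/scene0.png")[160:290,300:440]
a=cv2.resize(a,None,fx=6,fy=5.99,interpolation=cv2.INTER_CUBIC); cv2.imwrite("pics/ta.png",a)
b=cv2.resize(b,None,fx=4.5,fy=4.5,interpolation=cv2.INTER_CUBIC); cv2.imwrite("pics/sb.png",b)
E
```

```text
(no output)
```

View pics/ta.png

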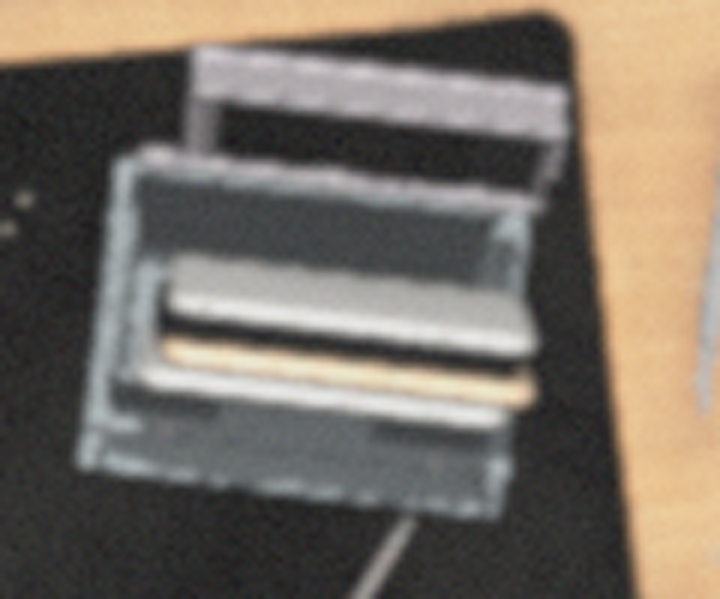

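View pics/sb.png

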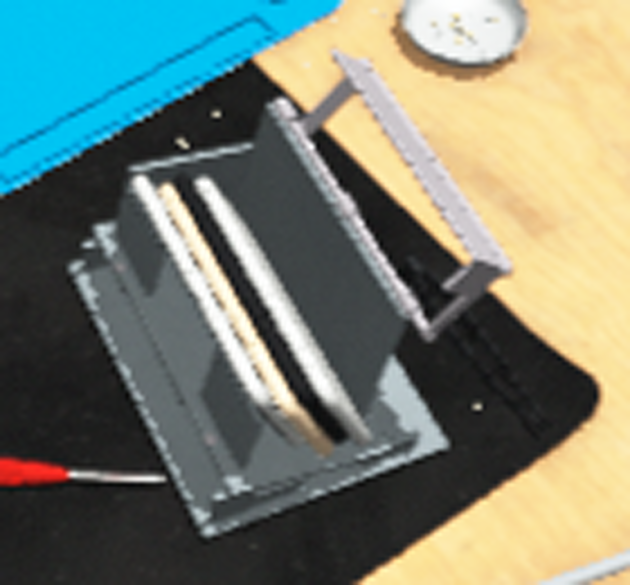

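Top crop: the hinge pin runs from (140,152) to (542,205), and the phone tops show as white, yellow and white stripes at rows 300 to 420. Scene crop: the backstop's top edge runs from (280,105) to (425,335), and the fence top from (130,170) to (255,147). I'll get the pose from rays plus depth.

```bash
cat > h.py <<'E'
import numpy as np,cv2
from scipy.optimize import least_squares
def frame(p):  # x,y,yaw -> R,t cradle
    c,s=np.cos(p[2]),np.sin(p[2]); a=.17
    Rz=np.array([[c,-s,0],[s,c,0],[0,0,1]]); Ry=np.array([[np.cos(a),0,np.sin(a)],[0,1,0],[-np.sin(a),0,np.cos(a)]])
    return Rz@Ry,np.array([p[0],p[1],.022])
def cloud(d,r0,r1,c0,c1):
    v,u=np.mgrid[r0:r1,c0:c1]; z=d["z_map"][r0:r1,c0:c1]; ok=z>0
    P=np.stack([(u-d["K"][0,2])/d["K"][0,0]*z,(v-d["K"][1,2])/d["K"][1,1]*z,z],-1)[ok]
    return (P-d["t"])@d["R"]
def proj(d,X):
    q=(np.atleast_2d(X)@d["R"].T+d["t"])@d["K"].T; return q[:,:2]/q[:,2:]
def ray(d,u,v,z):
    r=d["R"].T@np.linalg.solve(d["K"],[u,v,1.]); o=-d["R"].T@d["t"]; return o+r*(z-o[2])/r[2]
E
python3 - <<'E'
from h import *
T=dict(np.load("top0.npz"));S=dict(np.load("scene0.npz"))
# pin ends / fence top ends px
A=np.array([[140,152],[542,205]])/6+[300,140]; B=np.array([[280,105],[425,335],])/4.5+[300,160]
F=np.array([[130,170]])/4.5+[300,160]
top=np.array([[4,74,78],[4,-64,78]])*1e-3; fe=np.array([[-68,71,48]])*1e-3
def res(p,which):
    R,t=frame(p); r=[]
    if 0 in which: r.append(proj(T,top@R.T+t)-A)
    if 1 in which: r.append(proj(S,top@R.T+t)-B); r.append(proj(S,fe@R.T+t)-F)
    return np.concatenate(r).ravel()
for w in((0,),(1,),(0,1)):
    s=least_squares(res,[.47,-.08,-.12],args=(w,)); print(w,s.x.round(4),s.fun.round(1))
p=s.x
# depth: backstop face
R,t=frame(p)
for n,d,box in(("T",T,(140,240,300,420)),("S",S,(160,290,300,440))):
    C=(cloud(d,*box)-t)@R; np.save(n+"c.npy",C)
    m=(abs(C[:,0])<.012)&(abs(C[:,1])<.055)&(C[:,2]>.04)&(C[:,2]<.07)
    c=C[m]; print(n,m.sum(),c.mean(0).round(4)); 
    if m.sum()>10: print(np.linalg.lstsq(np.c_[c[:,1:],np.ones(len(c))],c[:,0],rcond=None)[0].round(4))
    m=(abs(C[:,1])<.06)&(C[:,0]>-.1)&(C[:,0]<-.01); c=C[m]
    for x in np.arange(-.1,-.01,.008):
        k=c[abs(c[:,0]-x)<.004]; print(x.round(3),len(k),(np.percentile(k[:,2],[10,50,90])*1e3).round(0) if len(k) else "")
    m=(abs(C[:,0]+.04)<.02)&(C[:,2]>.042)&(C[:,2]<.053)&(C[:,1]>.06); print("fence",m.sum(),C[m].mean(0))
pic=cv2.imread("pics/top0.png")[140:240,300:420]; k=6; pic=cv2.resize(pic,None,fx=k,fy=k,interpolation=2)
pic2=cv2.imread("pics/scene0.png")[150:290,300:440]; pic2=cv2.resize(pic2,None,fx=4,fy=4,interpolation=2)
L=[[[0,-64,76],[0,74,76]],[[0,-64,0],[0,74,0]],[[-68,70,48],[2,70,48]],[[-64,-64,37],[-64,-30,37],[-64,-30,0],[-64,30,0],[-64,30,37],[-64,70,37]]]
for l in L:
    X=np.array(l)*1e-3@R.T+t
    cv2.polylines(pic,[(((proj(T,X)-[300,140])+.5)*k).astype(int)],False,(0,0,255),1)
    cv2.polylines(pic2,[(((proj(S,X)-[300,150])+.5)*4).astype(int)],False,(0,0,255),1)
o=np.zeros((max(pic.shape[0],pic2.shape[0]),1280,3),np.uint8); o[:pic.shape[0],:720]=pic; o[:560,720:]=pic2
cv2.imwrite("pics/ov.png",cv2.resize(o,(800,375)))
E
```

```text
(0,) [ 0.5783 -0.0621 -0.1504] [ 2.3  0.3 -2.3 -0.3]
(1,) [ 0.5767 -0.0625 -0.1567] [ 0.3  0.4 -1.6 -1.6  1.5  1.8]
(0, 1) [ 0.5775 -0.0622 -0.1526] [ 2.4  0.6 -2.3  0.2  0.3  0.2 -1.3 -2.   1.6  1.7]
T 253 [-0.0008 -0.001   0.0556]
[-0.0137  0.0017 -0.0009]
-0.1 80 [-42. -39. -36.]
-0.092 170 [-41. -38. -36.]
-0.084 210 [-38. -32. -28.]
-0.076 421 [-30.  -1.  57.]
-0.068 449 [-8. 18. 57.]
-0.06 218 [-1. 55. 58.]
-0.052 195 [53. 56. 58.]
-0.044 205 [53. 56. 58.]
-0.036 85 [47. 52. 56.]
-0.028 87 [36. 40. 45.]
-0.02 79 [25. 29. 34.]
-0.012 60 [16. 20. 22.]
fence 42 [-0.04122659  0.07506961  0.04693746]
S 367 [ 0.0007 -0.0032  0.0553]
[-0.0126 -0.0035  0.0008]
-0.1 86 [-41. -39. -38.]
-0.092 175 [-40. -39. -37.]
-0.084 240 [-38. -36. -29.]
-0.076 387 [-30.  -2.  57.]
-0.068 673 [-27.   6.  57.]
-0.06 250 [-1. 55. 58.]
-0.052 284 [-1. 55. 58.]
-0.044 222 [-0. 55. 58.]
-0.036 48 [50. 56. 58.]
-0.028 23 [39. 43. 47.]
-0.02 24 [27. 32. 36.]
-0.012 17 [20. 22. 25.]
fence 46 [-0.04075348  0.07745527  0.04609438]
```

View pics/ov.png

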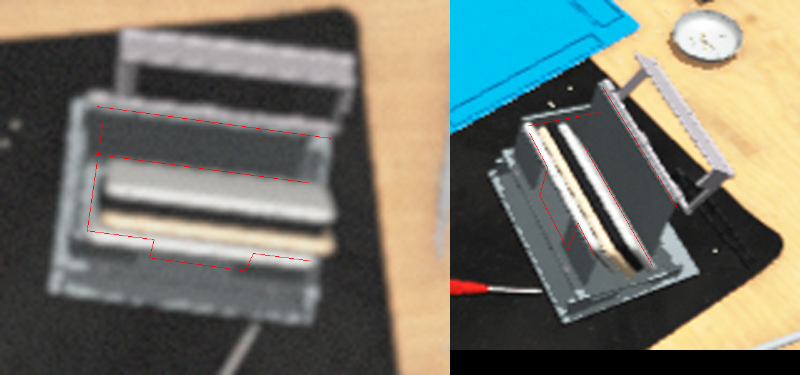

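The overlay (right half) shows the outline about 4 mm too far right: the fence line sits right of the real fence at (525,115) to (600,90). Next I'll refine yaw and y with depth and image edges.

```bash
python3 - <<'E'
from h import *
T=dict(np.load("top0.npz"));S=dict(np.load("scene0.npz"))
p=[.5775,-.0622,-.1395]; R,t=frame(p)
for n,d,box in(("T",T,(140,240,300,420)),("S",S,(160,290,300,440))):
    C=((cloud(d,*box)-t)@R)*1e3
    f=lambda m,i:(m.sum(),np.percentile(C[m,i],[2,10,50,90,98]).round(1)) if m.sum() else 0
    x,y,z=C.T
    m=(abs(x)<6)&(abs(y)<50)&(z>35)&(z<70); print(n,"backstop x",f(m,0))
    m=(abs(x)<6)&(z>52)&(z<70); print(" backstop y",f(m,1))
    m=(x>-60)&(x<-10)&(y>60)&(z>44)&(z<54); print(" fence y",f(m,1), "z",f(m,2))
    m=(x>-60)&(x<-10)&(y>60)&(y<80)&(z>15)&(z<42); print(" fenceface y",f(m,1))
    m=(x>-73)&(x<-40)&(z>50)&(z<65)&(abs(y)<90); print(" phones y",f(m,1))
    m=(x<-60)&(x>-72)&(y<-33)&(z>30)&(z<42); print(" wall x",f(m,0),"y",f(m,1))
    m=(x>20)&(z>80)&(x<60)&(abs(y+12)<50); print(" keeper strip x",f(m,0),"z",f(m,2))
    m=(x>20)&(z>85)&(x<60); print("  y",f(m,1))
# image-based pixel row profiles: fence top in scene at cradle x=-33, along y
im=S["image"].astype(int).sum(2)/3
for x in(-50,-33,-15):
    print(x,[int(cv2.remap(im.astype(np.float32),*[np.float32([[q]]) for q in proj(S,R@np.array([x,y,48])/1e3+t)[0]],1)[0,0]) for y in range(60,92,2)])
im=T["image"].astype(int).sum(2)/3
for x in(-50,-33,-15):
    print(x,[int(cv2.remap(im.astype(np.float32),*[np.float32([[q]]) for q in proj(T,R@np.array([x,y,48])/1e3+t)[0]],1)[0,0]) for y in range(60,92,2)])
E
```

```text
T backstop x (np.int64(268), array([-2.2, -1.7, -0.9, -0.1,  0.4]))
 backstop y (np.int64(194), array([-53.1, -43. ,  11.4,  67.6,  78.8]))
 fence y (np.int64(50), array([60.5, 62.4, 79.2, 81.5, 81.9])) z (np.int64(50), array([44.4, 45.1, 47.2, 51.2, 53.9]))
 fenceface y (np.int64(31), array([61.6, 63.1, 67.4, 78. , 78.1]))
 phones y (np.int64(855), array([-67.7, -56.6,  -2.8,  50.9,  62.4]))
 wall x (np.int64(1), array([-69.3, -69.3, -69.3, -69.3, -69.3])) y (np.int64(1), array([-50.4, -50.4, -50.4, -50.4, -50.4]))
 keeper strip x (np.int64(224), array([20.2, 21.9, 28.4, 32.7, 34. ])) z (np.int64(224), array([112.9, 114.2, 116.6, 119.9, 121. ]))
  y (np.int64(301), array([-65.6, -55. ,  -1.5,  52. ,  61.5]))
S backstop x (np.int64(385), array([-0.9, -0.3,  0.5,  1.4,  2. ]))
 backstop y (np.int64(281), array([-55.4, -46.3,   4.9,  64.4,  77.2]))
 fence y (np.int64(42), array([73.1, 76.8, 78.3, 79.8, 81.1])) z (np.int64(42), array([44.9, 45.6, 47.2, 48.7, 48.9]))
 fenceface y (np.int64(62), array([76.6, 77.1, 78. , 79.1, 79.9]))
 phones y (np.int64(803), array([-71.8, -62.5, -12.8,  45.2,  58.7]))
 wall x (np.int64(46), array([-68.5, -68. , -67.3, -65. , -62.2])) y (np.int64(46), array([-66.4, -65.8, -53.9, -36.7, -33.6]))
 keeper strip x (np.int64(163), array([20.8, 22.3, 30. , 33.6, 35.5])) z (np.int64(163), array([114. , 114.7, 116.5, 120.6, 121.5]))
  y (np.int64(256), array([-68.9, -67.5,  -9.7,  54.5,  60.7]))
-50 [41, 43, 33, 40, 49, 57, 62, 63, 90, 162, 134, 81, 41, 31, 29, 30]
-33 [185, 179, 144, 107, 72, 67, 63, 65, 86, 129, 149, 87, 45, 47, 78, 61]
-15 [64, 63, 64, 64, 64, 64, 63, 60, 66, 147, 149, 79, 47, 28, 29, 29]
-50 [60, 59, 65, 91, 126, 155, 165, 158, 141, 134, 142, 159, 169, 158, 130, 85]
-33 [172, 152, 128, 118, 134, 162, 172, 169, 154, 143, 148, 163, 169, 157, 126, 84]
-15 [71, 71, 71, 70, 71, 72, 70, 71, 87, 117, 147, 165, 172, 164, 133, 93]
```

```bash
cat >> h.py <<'E'
P0=[.5775,-.0622,-.1395]
CR,CT=frame(P0); CT=CT+CR@np.array([-.0002,.0077,0])
cx,cy,cz=CR.T
def rot(x,z): x=x/np.linalg.norm(x); z=z/np.linalg.norm(z); return np.c_[x,np.cross(z,x),z]
DOWN=rot(cx,-cz)
from plant import env
def tip(c,R): return CT+CR@(np.array(c)*1e-3)-env.tip_reach*R[:,2]
def where():
    R=env.current_orientation(); return ((env.current_ee_pos()+env.tip_reach*R[:,2]-CT)@CR*1e3).round(1)
def line(c,R,v=.1,th=None):
    r=env.servo_line(tip(c,R),R,v,th); print(c,"hit" if r else "",where(),env.current_contact_force().round(1),round(env.current_clock(),1)); return r
E
python3 - <<'E'
from h import *
a=np.deg2rad(35); z=np.cos(a)*-cz+np.sin(a)*cy
for x in(1,-1):
  R=np.c_[np.cross(x*cx,z),x*cx,z]; print(x,np.linalg.det(R),env.inverse_kinematics(tip([-18,-110,30],R),R))
for c in([50,-12,110],[-38,-12,82],[-43,-3,10]): print(env.inverse_kinematics(tip(c,DOWN),DOWN))
env.grip(.012,20)
env.move_to(tip([-105,-5,70],DOWN),DOWN)
line([-105,-5,14],DOWN,.12)
print(env.current_finger_gap())
line([-80,-5,12],DOWN,.06,6)
r=line([-44,-5,12],DOWN,.025,15)
d=env.get_image("scene"); cv2.imwrite("pics/s1.png",cv2.resize(d["image"][130:290,300:460,::-1],(600,600),interpolation=2))
E
```

```text
1 0.9999999999999999 [-0.70354254  0.87602827  1.47409516  0.44004638  1.3016104  -0.74068593]
-1 0.9999999999999999 [-0.70354254  0.87602827  1.47409516  0.44004638  1.3016104   2.40090673]
[-0.27844984  0.75234467  1.32246223 -0.02481862  1.23527401  1.44199768]
[-0.29963395  0.66652439  1.58268652 -0.03092051  1.06045145  1.42803997]
[-0.28900379  0.76021673  1.65567247 -0.03232713  0.89409802  1.44366463]
[-105, -5, 14]  [-104.6   -5.3   14.2] [0.6 0.2 0.8] 3.8
0.01212668897928123
[-80, -5, 12] hit [-87.2  -5.1  13.3] [-0.3  0.4  1.3] 4.1
[-44, -5, 12] hit [-88.7  -4.6  12.4] [-1.7  0.4  2.8] 4.7
```

View pics/s1.png

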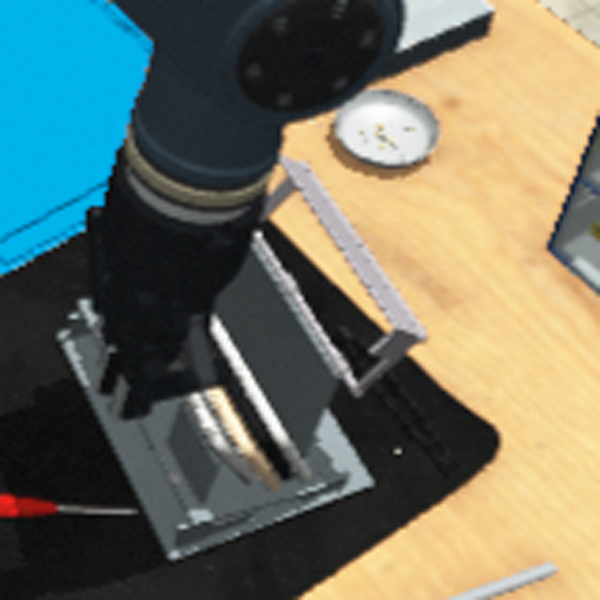

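The picture shows the gripper in front of the rack (pads near (150,390)) with the row still slumped, stopped at first contact. Next I'll push in small steps and read the force.

```bash
python3 - <<'E'
from h import *
print(where(),env.current_contact_force().round(1))
for x in(-88,-87,-86,-85,-84,-83,-82):
    env.servo_line(tip([x,-5,12.5],DOWN),DOWN,.02); f=env.current_contact_force()
    print(x,where(),(f@CR).round(1),(env.current_torque()@CR).round(2))
    if np.linalg.norm(f)>22: break
print(env.current_clock())
E
```

```text
[-89.   -4.5  12.3] [-2.1  0.1  4.3]
-88 [-88.3  -5.   12.5] [-1.9 -0.3  2.1] [-0.02  0.18  0.01]
-87 [-88.   -4.9  12.6] [-3.6 -1.   5.2] [-0.02  0.42 -0.01]
-86 [-87.7  -4.9  12.7] [-5.4 -0.8  7. ] [-0.08  0.57 -0.04]
-85 [-87.3  -4.9  12.8] [-6.7 -0.7  8.7] [-0.11  0.79 -0.06]
-84 [-86.9  -4.8  13. ] [-7.9 -0.7 11.2] [-0.05  0.95 -0.05]
-83 [-86.4  -4.9  13.3] [-9.2 -0.5 14.8] [-0.11  1.07 -0.05]
-82 [-85.8  -4.8  13.5] [-11.7  -1.   15.2] [-0.06  1.24 -0.08]
6.4833
```

The force is mostly upward, so the gripper's knuckles are riding on the phone tops. I'll back off and come through the notch with the tool tilted, tips leading.

```bash
python3 - <<'E'
from h import *
line([-110,-5,20],DOWN,.08)
def T(deg):
    a=np.deg2rad(deg); z=np.cos(a)*-cz+np.sin(a)*cx; return np.c_[np.cross(-cy,z),-cy,z]
for deg in(65,60,55,50,45):
    R=T(deg); q=[env.inverse_kinematics(tip(c,R),R) for c in([-120,0,24],[-37,0,22])]
    print(deg,[None if k is None else k.round(2) for k in q])
    if all(k is not None for k in q): break
print(R.round(2))
env.move_to(tip([-125,0,50],R),R); print(where(),env.current_clock())
line([-95,0,22],R,.08,8)
f0=env.current_contact_force()
for x in range(-90,-34,3):
    env.servo_line(tip([x,0,22],R),R,.04); f=env.current_contact_force()-f0
    print(x,where(),(f@CR).round(1))
    if np.linalg.norm(f)>15: break
d=env.get_image("scene"); cv2.imwrite("pics/s2.png",cv2.resize(d["image"][150:290,300:440,::-1],(500,500),interpolation=2))
print(env.current_clock())
E
```

```text
[-110, -5, 20]  [-109.4   -5.1   20.1] [-0.3 -0.2 -0.8] 7.0
65 [None, array([-0.43,  1.08,  2.39,  2.9 ,  1.28, -1.67])]
60 [None, array([-0.41,  0.98,  2.36,  2.9 ,  1.06, -1.63])]
55 [None, array([-0.4 ,  0.89,  2.31,  2.9 ,  0.85, -1.59])]
50 [None, array([-0.38,  0.82,  2.26,  2.88,  0.65, -1.55])]
45 [array([-0.43,  0.78,  2.43,  2.87,  0.68, -1.6 ]), array([-0.37,  0.77,  2.21,  2.84,  0.45, -1.49])]
[[ 0.81 -0.14  0.57]
 [-0.11 -0.99 -0.08]
 [ 0.58 -0.   -0.82]]
[-124.6   -0.    50.1] 9.5083
[-95, 0, 22]  [-95.4   0.2  21.7] [-0.2  0.3 -0.4] 10.2
-90 [-89.7  -0.1  22.5] [-0.1 -0.3  0.5]
-87 [-86.7  -0.1  22.2] [ 0.4 -0.9  0.9]
-84 [-83.7  -0.   22.1] [-0.1 -0.7  0.2]
-81 [-80.7  -0.   22.1] [0.4 1.1 0. ]
-78 [-77.7  -0.   22.1] [ 0.4 -0.2  0.2]
-75 [-74.7  -0.   22.1] [0.1 0.2 0.2]
-72 [-71.7  -0.   22.1] [-0.1  0.6  0.5]
-69 [-68.7  -0.   22.1] [0.3 0.1 0.5]
-66 [-65.9  -0.   22. ] [-0.   0.1 -0.5]
-63 [-63.    0.   21.9] [-0.1 -0.5  0.3]
-60 [-59.9   0.1  21.9] [ 0.4  0.1 -0.8]
-57 [-56.6  -0.   22.1] [-0.5  0.2 -0.1]
-54 [-53.4  -0.1  22.3] [-0.4 -0.4  1. ]
-51 [-50.2  -0.1  22.4] [ 0.1 -1.  -0.1]
-48 [-47.6  -0.1  22.2] [ 0.5 -0.6  0.3]
-45 [-44.7  -0.   22.1] [0.5 0.1 0.1]
-42 [-41.7  -0.   22.1] [-0.4 -1.   1. ]
-39 [-38.9   0.   22. ] [-0.6 -0.2  0.4]
-36 [-38.8   0.3  21.1] [-6.9 -1.6  4.8]
15.0
```

View pics/s2.png

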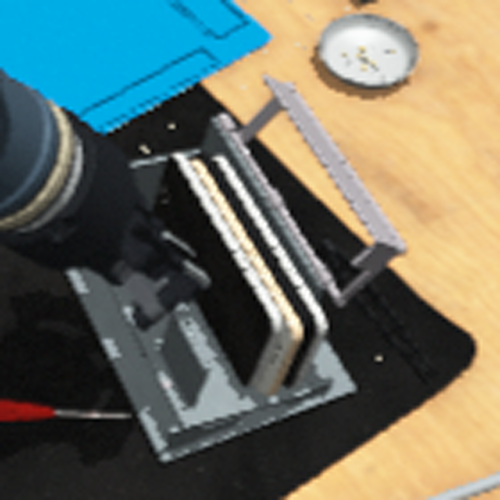

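The row is now upright against the backstop: white edges run along (220,165) to (330,330) with no lean. A light low press to tighten the bottoms comes next, then squaring from the right.

```bash
python3 - <<'E'
from h import *
R=env.current_orientation()
a=np.pi/4; z=np.cos(a)*-cz+np.sin(a)*cx; R=np.c_[np.cross(-cy,z),-cy,z]
line([-50,0,22],R,.06); line([-50,0,14],R,.06)
for x in(-42,-40,-38,-36):
    env.servo_line(tip([x,0,14],R),R,.03); f=env.current_contact_force(); print(where(),(f@CR).round(1))
    if np.linalg.norm(f)>8: break
line([-110,0,20],R,.12); line([-120,0,60],R,.15)
env.grip(.008)
a=np.deg2rad(35); z=np.cos(a)*-cz+np.sin(a)*cy
Q=np.c_[np.cross(cx,z),cx,z]
env.move_to(tip([-60,-150,110],Q),Q)
print(where(),env.current_clock()); line([-18,-120,40],Q,.12,8)
line([-18,-105,25],Q,.1,8)
for y in range(-102,-72,3):
    env.servo_line(tip([-18,y,25],Q),Q,.04); f=env.current_contact_force(); print(y,where(),(f@CR).round(1))
    if np.linalg.norm(f)>14: break
d=env.get_image("scene"); cv2.imwrite("pics/s3.png",cv2.resize(d["image"][130:290,300:460,::-1],(600,600),interpolation=2))
print(env.current_clock())
E
```

```text
[-50, 0, 22]  [-50.1  -0.1  22. ] [-0.1  0.9  0.1] 15.4
[-50, 0, 14]  [-49.7  -0.   13.6] [0.2 0.6 0.2] 15.7
[-41.6  -0.   14.3] [ 0.2  0.7 -0.1]
[-39.9  -0.   14.1] [-0.2 -0.5 -0.1]
[-38.8   0.2  13.6] [-1.8 -1.2  0.3]
[-38.8   0.3  13.1] [-8.6 -1.1  4. ]
[-110, 0, 20]  [-108.6   -0.4   20.3] [ 0.3 -0.3  1.1] 17.6
[-120, 0, 60]  [-118.8   -0.2   60.8] [ 0.9  0.3 -0.5] 18.0
[ -60.4 -149.2  109.7] 20.3083
[-18, -120, 40]  [ -17.9 -120.2   40.3] [ 0.1 -1.6  0.2] 21.2
[-18, -105, 25]  [ -18.4 -104.8   25.1] [ 0.9 -0.1  0.3] 21.5
-102 [ -17.8 -102.2   25.4] [-0.3  0.5  0.7]
-99 [-18.  -98.9  25.1] [-0.9  0.3  0.2]
-96 [-18.1 -95.8  25. ] [-0.2 -0.7  0.5]
-93 [-18.1 -92.8  25. ] [-0.1 -0.1  0.4]
-90 [-18.  -89.9  25. ] [ 0.2 -0.8  0.1]
-87 [-17.9 -87.5  25. ] [-1.  -3.   0.2]
-84 [-17.9 -84.3  25. ] [-0.5 -2.7 -0.6]
-81 [-17.9 -81.   25. ] [ 0.3 -3.3  1. ]
-78 [-17.9 -78.1  25. ] [ 0.1 -4.   0.4]
-75 [-17.8 -75.6  25. ] [-0.6 -5.4 -0. ]
24.0917
```

View pics/s3.png

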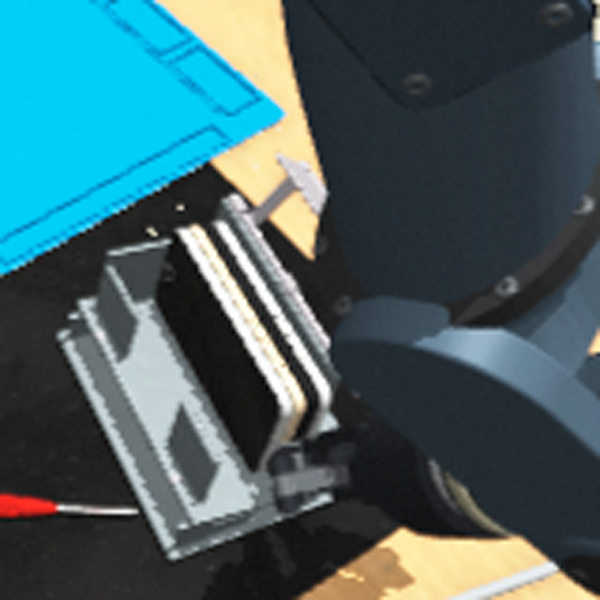

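The ends are nearly at the fence: the gap at (165,265) is small and the push is only 5 N. I'll shift slightly clear of the backstop edge and push on until the force rises.

```bash
python3 - <<'E'
from h import *
a=np.deg2rad(35); z=np.cos(a)*-cz+np.sin(a)*cy
Q=np.c_[np.cross(cx,z),cx,z]
line([-18,-79,25],Q,.06); line([-20,-79,25],Q,.06)
for y in np.arange(-76,-68.9,1):
    env.servo_line(tip([-20,y,25],Q),Q,.03); f=env.current_contact_force(); print(y,where(),(f@CR).round(1))
    if np.linalg.norm(f)>14: break
line([-20,-110,32],Q,.12); line([-40,-150,110],Q,.15); env.grip(0)
env.move_to(tip([10,-150,170],DOWN),DOWN)
for n in("top","scene"):
    d=env.get_image(n); np.savez(n+"4.npz",**d); 
    C=(cloud(d,130,290,290,450)-CT)@CR*1e3; x,y,z=C.T
    m=(z>60)&(z<72)&(x>-45)&(x<-2)&(abs(y)<90)
    print(n,m.sum(),"z",np.percentile(z[m],[5,50,95]).round(1),"x",np.percentile(x[m],[2,98]).round(1))
    for k in range(4):
        mm=m&(abs(x+4+8*k)<3); print(k+1,mm.sum(),np.percentile(y[mm],[0,1,99,100]).round(1) if mm.sum() else "")
print(env.current_clock())
d=np.load("scene4.npz")["image"][140:280,310:450,::-1]; e=np.load("top4.npz")["image"][130:230,300:400,::-1]
cv2.imwrite("pics/s4.png",np.hstack([cv2.resize(d,(400,400),interpolation=2),cv2.resize(e,(400,400),interpolation=2)]))
E
```

```text
[-18, -79, 25]  [-18.2 -78.2  25. ] [-0.6 -0.8  0.3] 24.3
[-20, -79, 25]  [-20.3 -78.5  25. ] [ 0.9  0.  -0.1] 24.6
-76.0 [-20.  -75.7  25. ] [-0.6  1.   1.1]
-75.0 [-19.9 -75.2  25. ] [ 0.7 -1.3 -0.7]
-74.0 [-19.8 -74.5  25. ] [-0.1 -2.7 -0.6]
-73.0 [-19.8 -74.4  25. ] [-1.8 -5.5  0.9]
-72.0 [-19.8 -74.3  25. ] [-2.3 -7.7  1.7]
-71.0 [-19.7 -74.3  25. ] [ -2.8 -11.    2.9]
-70.0 [-19.7 -74.2  25. ] [ -4.4 -13.3   3. ]
[-20, -110, 32]  [ -20.  -110.3   32. ] [0.8 0.7 0.5] 26.8
[-40, -150, 110]  [ -40.4 -149.2  109.5] [0.8 0.5 0.6] 27.6Traceback (most recent call last):
  File "<stdin>", line 14, in <module>
    return _quantile_unchecked(
        a, q, axis, out, overwrite_input, method, keepdims, weights)
    return _ureduce(a,
                    func=_quantile_ureduce_func,
    ...<5 lines>...
                    overwrite_input=overwrite_input,
                    method=method)
    r = func(a, **kwargs)
    result = _quantile(arr,
                       quantiles=q,
    ...<2 lines>...
                       out=out,
                       weights=wgt)
    slices_having_nans = np.isnan(arr[-1, ...])
                                  ~~~^^^^^^^^^
IndexError: index -1 is out of bounds for axis 0 with size 0
```

The push ended stiff at 13 N, flush with the fence. The top view is blocked by the arm, so I'll check from the scene camera with the arm behind the keeper.

```bash
python3 - <<'E'
from h import *
print(where(),env.current_clock(),env.current_finger_gap())
env.move_to(tip([75,-12,150],DOWN),DOWN)
d=env.get_image("scene")
C=(cloud(d,130,290,290,450)-CT)@CR*1e3; x,y,z=C.T
m=(z>60)&(z<72)&(x>-45)&(x<-2)&(abs(y)<90)
print(m.sum(),"z",np.percentile(z[m],[5,50,95]).round(1) if m.any() else "")
for k in range(4):
    mm=m&(abs(x+4+8*k)<3); print(k+1,mm.sum(),np.percentile(y[mm],[0,1,99,100]).round(1) if mm.any() else "")
cv2.imwrite("pics/s4.png",cv2.resize(d["image"][140:280,310:450,::-1],(560,560),interpolation=2)); print(env.current_clock())
E
```

```text
[   9.8 -150.2  169.6] 29.5917 -0.0001885134693149788
764 z [62.  66.1 68.1]
1 140 [-67.7 -66.5  60.8  63.3]
2 163 [-67.9 -66.9  66.2  67.1]
3 160 [-68.6 -67.3  63.1  68.1]
4 179 [-67.  -66.3  62.9  65.7]
30.3083
```

View pics/s4.png

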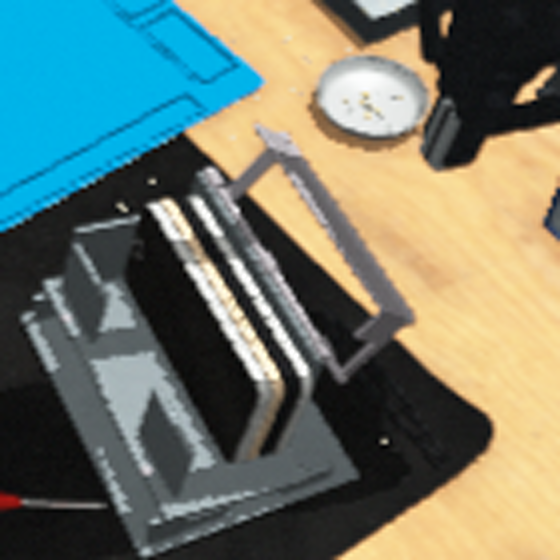

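All four right ends line up at y ≈ -67 to -68 with tops at 66, so the row is squared: in the image its left ends meet the fence near (135,240). Now I'll sweep the keeper forward.

```bash
python3 - <<'E'
from h import *
bar=lambda q:(6-44.5*np.cos(q)+2*np.sin(q),76+44.5*np.sin(q)+2*np.cos(q))
line([72,-12,93],DOWN,.15,8)
for q in np.arange(2.5,.65,-.15):
    bx,bz=bar(q); env.servo_line(tip([bx+15,-12,bz-9],DOWN),DOWN,.06); f=env.current_contact_force(); print(round(q,2),where(),(f@CR).round(1))
    if np.linalg.norm(f)>12: break
d=env.get_image("scene"); cv2.imwrite("pics/s5.png",cv2.resize(d["image"][140:280,310:450,::-1],(560,560),interpolation=2)); print(env.current_clock())
E
```

```text
[72, -12, 93]  [ 72.3 -13.2  93.6] [-0.4  0.3  0.9] 30.8
2.5 [ 58.1 -12.1  93.1] [-0.4 -0.6 -0.9]
2.35 [ 54.1 -12.   98. ] [ 0.7 -1.2  0.3]
2.2 [ 48.8 -12.  102.2] [ 0.1  0.8 -0.9]
2.05 [ 43.1 -12.  105.9] [ 0.3 -0.2  0. ]
1.9 [ 36.8 -12.  108.7] [-0.4  0.4  0.7]
1.75 [ 30.2 -11.9 110.5] [-0.7  0.8 -0.9]
1.6 [ 23.6 -11.9 111.3] [0.7 0.5 0.2]
1.45 [ 17.  -11.9 111.3] [ 0.1 -0.4 -0.8]
1.3 [ 10.6 -11.9 110.3] [-0.5  0.4 -0.3]
1.15 [  4.2 -11.9 108.3] [-1.1  0.6  0.5]
1.0 [ -1.8 -11.9 105.3] [-0.4  0.2 -0.6]
0.85 [ -7.4 -11.9 101.5] [ 0.3 -0.   0.3]
0.7 [-12.4 -11.9  96.8] [0.1 0.8 0.5]
34.375
```

View pics/s5.png

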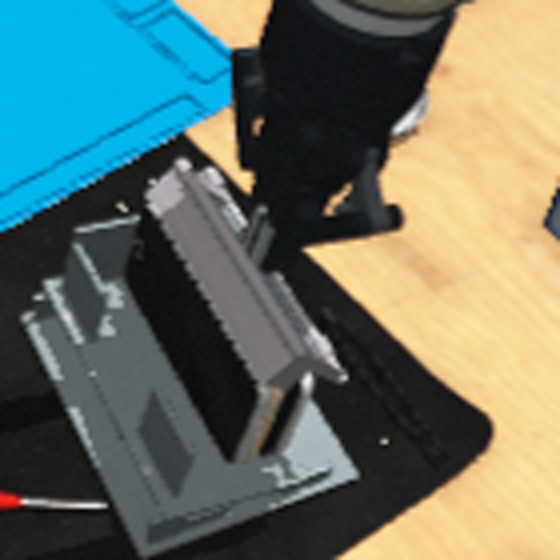

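The keeper is over the row, strip at (230,270), not yet down; I'll lift off and press the bar down from above.

```bash
python3 - <<'E'
from h import *
line([-8,-12,135],DOWN,.12,8); line([-34,-12,135],DOWN,.12); line([-34,-12,112],DOWN,.1,6)
for z in np.arange(108,76,-2):
    env.servo_line(tip([-34 if z>92 else -37,-12,z],DOWN),DOWN,.05); f=env.current_contact_force(); print(z,where(),(f@CR).round(1))
    if np.linalg.norm(f)>14: break
line([-37,-12,150],DOWN,.15); env.move_to(tip([-60,-190,190],DOWN),DOWN)
for n in("scene","top"):
    d=env.get_image(n); np.savez(n+"6.npz",**d)
    C=(cloud(d,130,290,290,450)-CT)@CR*1e3; x,y,z=C.T
    m=(x>-46)&(x<-32)&(y>-70)&(y<45)&(z>50)&(z<125); 
    if m.any(): print(n,m.sum(),"z",np.percentile(z[m],[5,50,90,98]).round(1),"x",np.percentile(x[m],[2,50,98]).round(1))
d=np.load("scene6.npz")["image"][140:280,310:450,::-1]
cv2.imwrite("pics/s6.png",cv2.resize(d,(560,560),interpolation=2)); print(env.current_clock())
E
```

```text
[-8, -12, 135]  [ -8.1 -12.  135.2] [ 0.1 -0.2 -0.3] 34.8
[-34, -12, 135]  [-34.4 -11.9 134.4] [-0.3 -0.2  0.7] 35.2
[-34, -12, 112]  [-33.8 -12.  111.3] [ 0.3 -0.2  0.4] 35.6
108 [-33.8 -12.  108.1] [ 0.4  0.  -0.1]
106 [-34.  -12.  106.1] [-0.1 -0.4  0. ]
104 [-34.1 -12.  103.9] [-0.4 -0.3  0.1]
102 [-34.1 -12.  101.8] [ 0.1  0.6 -0.1]
100 [-34.1 -12.   99.8] [0.1 0.9 0.3]
98 [-34.1 -12.   97.8] [-0.   0.5  1.2]
96 [-34.1 -12.   95.8] [-0.1 -0.7  0.3]
94 [-34.1 -12.   93.8] [-0.1  0.5 -0.7]
92 [-37.4 -11.9  91.8] [-0.3  0.3  0.6]
90 [-37.1 -12.   89.8] [-0.   1.  -0.1]
88 [-37.1 -12.   87.8] [ 0.4  0.  -0.9]
86 [-37.1 -12.   85.8] [-0.2 -0.3 -0.1]
84 [-37.1 -12.   83.8] [ 0.4 -0.5  0.7]
82 [-37.  -12.   81.9] [-0.7  0.2  0.3]
80 [-36.9 -12.   81.6] [-2.8  0.1  8.6]
78 [-36.8 -12.1  81.3] [-4.1 -0.2 17.7]
[-37, -12, 150]  [-37.7 -11.9 149.2] [-1.   0.4 -0.8] 40.2
scene 440 z [55.3 71.4 81.9 83.3] x [-42.4 -39.5 -35.4]
top 43 z [67.3 80.8 83.  83.5] x [-43.2 -40.2 -36.3]
41.0917
```

View pics/s6.png

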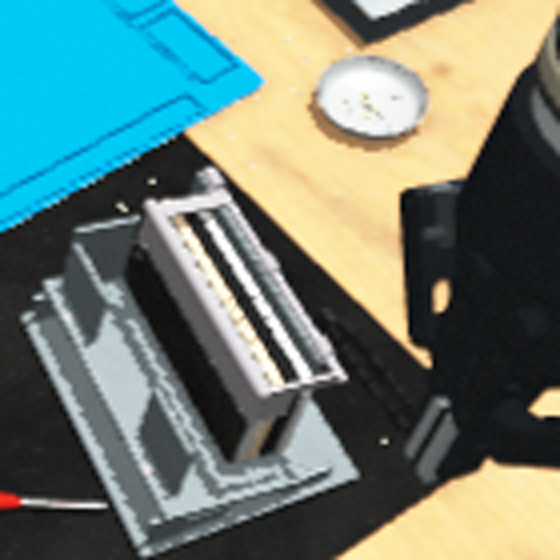

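The keeper is level and fully down: the bar top is at z = 82, which is the closed value. The frame (145,215) to (340,380) encloses the upright row, and the robot is clear.

```bash
python3 -c "
from plant import env
print(env.close_job())"
```

```text
the job is handed in; nothing more can be done
None
```

The job is handed in at about 41 s: the row is upright, tight against the backstop and squared to the fence, the keeper is fully down, and the robot never went near the loupe or tools; one first push rode on the phone tops (about 19 N) before I re-approached through the notch.

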